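# Balance a block on the clamp's half-round rest and pump the clamp shut on it

### The job

Lay the plain ground steel block flat on top of the bench clamp's half-round rest, between the sprung orange pad and the fixed anvil, and let it go so that it balances there nearly level. Then squeeze the red trigger home towards the black handle and let it spring right back, stroke after stroke, until the orange pad has pushed the block against the anvil and is itself pushed back against its spring (about 4 to 13 mm, never past 14, which would mark the block). Move the jaw only with the trigger, leave the other things on the bench alone, and finish while holding the trigger squeezed home.

Things in the scene. Friction and masses are not known exactly. Their poses are not given: they have to be found in the camera images.
- block_mid (a point): centre of the loose plain steel block (37 x 40 x 15 mm in its x, y, z; about 0.17 kg); it starts flat on the worktop, so this point is 7.5 mm above the surface it lies on
- block: the same steel block; its origin is the centre of its underside, x across the 37 mm width, y along the 40 mm length
- clamp: the bench clamp, bolted down, 110 x 270 mm base plate, blue housing and anvil; origin on the worktop, its +y is the direction in which the jaw advances towards the anvil, z up. In its frame: half-round rest, a rubber-covered bar of radius 32 mm along y with its crest at x = 0, z = 42 mm; anvil face at y = 115 mm, anvil 44 mm wide, top at z = 72 mm; housing from y = -85 to 0, top at z = 74 mm; nothing on the jaw or pad rises above z = 68 mm
- rest_top (a point): point on the crest of the half-round rest 25 mm before the anvil face, axes as the clamp's. A block laid with its centre over this point, its x along the clamp's x, stands 5 mm clear of the anvil; jaw and pad leave it at least 10 mm on the other side. Fingers that hold the block across its 37 mm width, along the clamp's x, stand clear of jaw and anvil
- anvil_face (a point): middle of the fixed anvil's steel face, 52 mm above the worktop; it looks to the clamp's -y
- anvil: the fixed anvil (blue block with a steel face); its origin is that of the clamp
- pad_face (a point): middle of the orange pad's front face (34 wide, 26 mm high, 52 mm above the worktop), which looks to the clamp's +y; it moves with the jaw and with the pad's spring
- pad: the orange sprung pad on the jaw; its axes are the clamp's
- plunger (a joint): how far the pad is pushed back into the jaw against its spring, m: 0 free (18 mm between the pad's back and the red jaw head), 0.018 at most; about 0.7 N per mm. The block slides along the rest at 0.6 to 1.5 N, so the pad gives 1 to 2 mm while it pushes the block up to the anvil
- jaw (a joint): advance of the jaw (red head on the toothed bar) towards the anvil, m: starts between 0 and 0.014, at most 0.050. With the jaw at 0 and the pad free the pad face is 70 mm from the anvil face. A brake (6 N) keeps the jaw where the trigger leaves it; there is no release, so what is fed too far cannot be taken back
- jaw_head: the jaw's red head, 36 x 10 x 30 mm, behind the pad; its origin is that of the clamp, shifted by the advance of the jaw along +y
- trigger (a joint): travel of the red trigger, m: 0 released, 0.009 squeezed home against its stop, sliding level to the clamp's +y, towards the handle. It feeds the jaw forward with it through a ratchet with a click every 4.2 mm: a full squeeze after a full release feeds about 8.4 mm (the first one 4 to 9 mm), shorter ones less. Its spring pushes it out with 2 to 3 N; squeezing it takes up to 20 N
- trigger_mid (a point): middle of the red trigger blade, 100 mm above the worktop, at y = -61 mm in the clamp's frame when released, -52 mm when squeezed home
- trigger_blade: the red trigger blade, upright, 20 mm wide, 8 mm thick, top 118 mm above the worktop, on the side of the handle away from the anvil; its origin is that of the clamp, shifted by the travel of the trigger along +y
- handle: the fixed black handle, upright, 24 mm wide, 16 mm thick, top 122 mm above the worktop; its origin is that of the clamp; in the clamp's frame it fills y = -38 to -22 mm
- squeeze_mid (a point): midway between the trigger's back (y = -56 mm) and the handle's front (y = -22 mm) when the trigger is squeezed home, 104 mm above the worktop, axes as the clamp's. The pair measures 34 mm along y squeezed, 43 mm released (only the trigger's side moves), so fingers that close along the clamp's y and are centred on this point must open 54 mm or more to let the trigger right out. Fingertips may reach down to 82 mm above the worktop; the space above and beside is free
- coupling_d: threaded coupling with red nut, standing, 56 mm high, a bystander
- coupling_c: threaded coupling with green nut, standing, 56 mm high, a bystander
- vblock_b: V-block, 44 x 42 x 54 mm, a bystander
- loupe: black loupe, 36 mm across, 19 mm high, a bystander
- collet_0: spring collet, 28 mm across, 36 mm high, a bystander
- marker_red: red and white marker, 122 mm long, lying, a bystander
- thread_plug: thread plug gauge with black grip, 87 mm long, lying, a bystander

How it is judged:
By the outcome, as a careful person would: the job done as asked, in the order asked, and still so for the second after the job is handed in, while the arm keeps its last pose, push and grip.
It also fails if it takes over 51 s, if anything falls off the work surface, if the arm or the gripper's body presses on something with over 40 N, if the wrist force passes 120 N, or if a joint passes its speed limit or range.

### The arm

A 6-joint arm with a two-finger parallel gripper is mounted at the origin on a cart in front of the work surface, level with it; the furniture and walls round the work are solid. World frame = base frame: x ahead of the robot, y to its left, z up, the work surface at z = 0. Lengths are in m, angles in degrees, forces in N, time in s.
With the tool pointing down it reaches from about 0.35 to 0.875 m from the base axis. Payload 4.2 kg.
Tool frame: the origin (TCP) lies on the centre line of the jaws, within the pads' length; the fingertips stand 19 mm ahead of it and the grasp point (between the pads) is the TCP; z points along the fingers, y is the line along which they close (so a half turn about z gives the same grasp; the last joint's range is limited). The gripper opens to 87 mm and grips with 3 to 60 N. Pads are 19 mm wide; open, the fingers measure 117 mm over their backs; the gripper's body (75 mm by 190 mm) begins 51 mm behind the grasp point.
Start: joints at [-56.746, 22.042, 0.453, 0, -68.411, -14.817], TCP at [0.198, -0.593, 0.242] pointing down, gripper open.
Joint ranges: [-179.83, 179.83], [-69.29, 118.12], [-61.27, 80.66], [-181.25, 117.63], [-171.15, -9.14], [-177.46, 177.46]. Speed limits (degrees/s): [159.86, 159.86, 180, 180, 180, 180].

### API

Orientations are given as a 3x3 rotation matrix whose columns are the frame's x, y, z axes.
In Python, from station import sense, capture, finish_job, search_frame, masks_of gives the robot as it stands.
- The arm moves only by the tool drive_tool, never from a script. Its argument "rows" is a list of rows, each a list of 7 numbers: the opening in per cent of the stroke, from 0 (shut) to 100 (fully open), then the shift along the world's x, y, z in mm, then the turn, a rotation vector about the world's x, y, z in rad. In form: [[fingers, dx, dy, dz, wx, wy, wz], ...]. A call has 1 to 5 rows; each row shifts and turns the commanded pose from where the row before left it; what a row does not reach is not made up. A row lasts 1/12 s, in which the tool goes at most 41.7 mm and 7.16 degrees, less where a joint would pass 70% of its speed; a pose out of reach is approached as far as the arm can. A call is refused whole if a number of a shift passes 41.7 or a number of a turn 0.125, either way. A call with a gripper value outside its range is refused whole. The fingers move at their own pace and stop on an object; the grip force is fixed at half the most. Time passes only in rows, so rows that do not move let the fingers close. It gives the time, the measured TCP pose, the force, the opening and the grip force at its end, in the units of the state.
- sense(): the state, without advancing time (a new reading comes with each control period).
- capture(name): name is "scene" or "top" or "wrist"; returns a dict with "frame" (420x560x3 uint8, red, green, blue), "z_map" (420x560 float32, m along the optical axis (not along the pixel's ray), 0 where there is no reading), "fx", "fy", "cx", "cy" (pixels), "distortion" ([k1, k2, p1, p2, k3] as OpenCV has them; the pictures are not rectified), "R" (3x3) and "t" (3): a world point X has camera coordinates R X + t; the wrist camera has in their place "T_tool_cam" (4x4, takes a point from camera to tool coordinates, whose origin is the TCP and whose axes are the flange's). Camera axes: x right, y down, z forward; pixel columns grow to the right and rows downward; lengths in m; the calibration is good to about 2 mm. A picture is of the moment at which its call begins: read the wrist's pose just before it.
- finish_job(): hands the job in; it is judged then, once.
Trained networks look in a picture, given as the dict that the camera call returned (one of the last four; its "shot" number tells which), for a name from the list of things; names that differ only in an ending like _2 or _b are one class to them, and where a whole thing is asked for, a point or a joint stands for the part that bears it (a point fixed in the world has none). Each returns a list of dicts, best first, with "p" (0 to 1); they miss things now and then, are a little off and sometimes report something else, mostly with a low value. They report only what shows in the picture. A call takes as long as a camera call.
- search_frame(label, picture): "xy" ([column, row] in pixels, amid what is visible of it).
- masks_of(label, picture): "region" (420x560 bool, what is visible of it) and "xy" ([column, row] in pixels, amid what is visible of it).
The state is a dict: "time_s": time; "joints": joint angles; "joint_velocities": joint speeds; "effort": joint torques, N m; "tcp_pos": TCP position; "ee_rot": TCP orientation; "wrist_force": force on the tool from outside, world axes, zero at the start; "moment": the same for the moment, N m; "gripper_width": opening from 0.0 (shut) to 1.0 (fully open); "gripper_force": force on a finger pad.
Only numpy, scipy, OpenCV 4.12 (cv2) and the standard library are available. Lean on these libraries where they do the work, as an engineer would, in place of code of your own. Each camera call takes 0.05 s, during which the arm holds its last target. There are 200 camera calls.

## Working session

There is one attempt and no reset: what is moved stays moved. The work goes in short steps, Python scripts to look and compute and a tool call to move; the robot and the scene stay as the last step left them, time stands still between calls to the robot, and variables do not carry over. Pictures are saved under pics/ and viewed, at most 10 in all, crops included, and the job is handed in when it is done.

Besides the shell and the picture viewer there is one more tool, called as name([rows], argument=value, ...), one row to a line, values as JSON. drive_tool: Moves the arm, as the interface text tells. Its arguments: {"type":"object","properties":{"rows":{"type":"array"}},"required":["rows"]}

```bash
mkdir -p pics; cat > h.py <<'E'
import numpy as np, cv2
from station import sense, capture, finish_job, search_frame, masks_of
def cloud(c, region=None):
    z=c["z_map"]; m=z>0
    if region is not None: m&=region
    v,u=np.nonzero(m)
    K=np.array([[c["fx"],0,c["cx"]],[0,c["fy"],c["cy"]],[0,0,1.]])
    p=cv2.undistortPoints(np.stack([u,v],1).astype(np.float64)[:,None],K,np.array(c["distortion"]))[:,0]
    zz=z[v,u]; P=np.c_[p*zz[:,None],zz]
    if "T_tool_cam" in c:
        T=np.array(c["T_tool_cam"]); s=c["state"]
        P=P@T[:3,:3].T+T[:3,3]; return P@np.array(s["ee_rot"]).T+np.array(s["tcp_pos"])
    return (P-np.array(c["t"]))@np.array(c["R"])
def shot(n):
    s=sense(); c=capture(n); c["state"]=s; return c
E
python3 - <<'E'
from h import *
s=sense();print({k:np.round(v,3).tolist() for k,v in s.items()})
a=shot("scene");b=shot("top")
for n,c in(("scene",a),("top",b)):
    im=cv2.cvtColor(c["frame"],cv2.COLOR_RGB2BGR);cv2.imwrite(f"pics/{n}0.png",im)
    print(n,"cam pos",np.round(-np.array(c["R"]).T@np.array(c["t"]),3))
    for l in["block","clamp","anvil","handle","trigger_blade","pad","jaw_head"]:
        for r in masks_of(l,c)[:2]:
            P=cloud(c,r["region"])
            if len(P): print(l,round(r["p"],2),np.round(r["xy"]),r["region"].sum(),"med",np.round(np.median(P,0),3),"lo",np.round(np.percentile(P,3,0),3),"hi",np.round(np.percentile(P,97,0),3))
E
```

```text
{'time_s': 0.0, 'joints': [-56.745, 22.092, 0.381, -0.03, -68.41, -14.818], 'joint_velocities': [0.095, -0.078, -0.014, 0.069, 0.016, -0.013], 'effort': [-0.001, -39.066, 18.74, 4.22, 0.011, -0.0], 'tcp_pos': [0.198, -0.592, 0.24], 'ee_rot': [[-0.949, -0.316, -0.001], [-0.316, 0.949, 0.002], [0.0, 0.002, -1.0]], 'wrist_force': [-0.249, -0.354, -0.419], 'moment': [0.015, -0.013, -0.001], 'gripper_force': 0.0, 'gripper_width': 1.002}
scene cam pos [-0.39   0.818  0.632]
block 0.72 [234. 269.] 211 med [0.529 0.232 0.013] lo [0.517 0.209 0.   ] hi [0.555 0.25  0.016]
clamp 0.74 [303. 229.] 2754 med [ 0.534 -0.021  0.03 ] lo [ 0.485 -0.129  0.003] hi [0.588 0.112 0.098]
anvil 0.57 [261. 235.] 327 med [0.564 0.105 0.048] lo [0.556 0.087 0.016] hi [0.597 0.114 0.072]
handle 0.56 [323. 206.] 85 med [ 0.532 -0.089  0.095] lo [ 0.525 -0.162  0.045] hi [ 0.604 -0.084  0.116]
handle 0.44 [312. 204.] 120 med [ 0.535 -0.056  0.1  ] lo [ 0.529 -0.063  0.074] hi [ 0.554 -0.051  0.121]
trigger_blade 0.71 [292. 222.] 223 med [0.55  0.    0.052] lo [ 0.519 -0.132 -0.001] hi [0.66  0.026 0.067]
trigger_
[... 321 characters left out ...]
81]
block 0.72 [221. 215.] 137 med [0.539 0.226 0.015] lo [0.523 0.207 0.009] hi [0.556 0.245 0.019]
block 0.41 [168. 234.] 116 med [0.465 0.399 0.016] lo [0.449 0.383 0.002] hi [0.481 0.415 0.024]
clamp 0.71 [300. 209.] 2714 med [ 0.552 -0.019  0.014] lo [ 0.491 -0.142  0.006] hi [0.617 0.101 0.079]
clamp 0.66 [222. 213.] 135 med [0.539 0.226 0.015] lo [0.523 0.207 0.009] hi [0.556 0.245 0.019]
anvil 0.7 [194. 165.] 87 med [0.689 0.308 0.049] lo [0.678 0.298 0.011] hi [0.702 0.323 0.059]
anvil 0.2 [221. 214.] 156 med [0.54  0.228 0.014] lo [ 0.523  0.207 -0.001] hi [0.559 0.251 0.019]
jaw_head 0.56 [294. 208.] 36 med [ 0.559 -0.01   0.067] lo [ 0.544 -0.016  0.062] hi [ 0.574 -0.003  0.072]
```

```bash
python3 - <<'E'
import cv2
a=cv2.imread("pics/top0.png")[120:300,140:400];b=cv2.imread("pics/scene0.png")[150:330,150:410]
cv2.imwrite("pics/both.png",cv2.vconcat([cv2.resize(x,None,fx=1.6,fy=1.6,interpolation=cv2.INTER_CUBIC) for x in(a,b)]))
E
```

```text
(no output)
```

View pics/both.png

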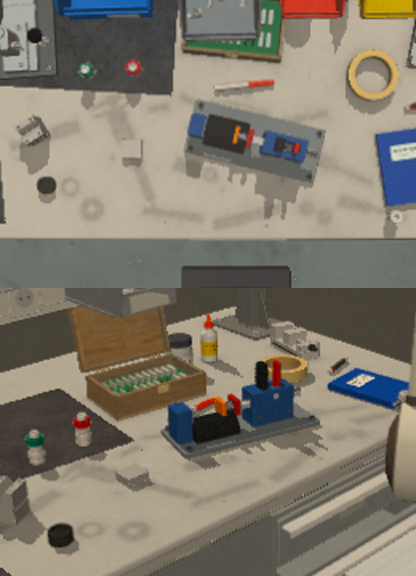

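View pics/scene0.png

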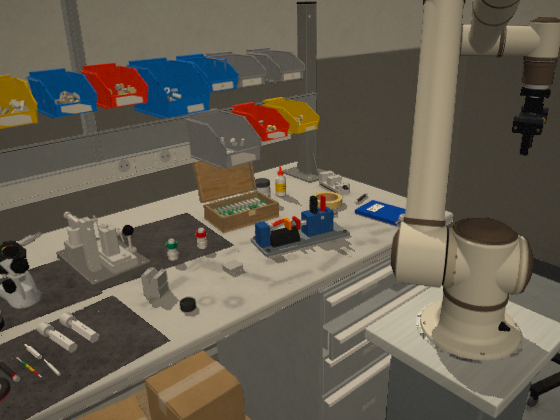

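The combined picture shows the block alone at about (221,215) in the top view. The clamp is at about (300,209) in the top view, with its anvil to the left (+y) and its trigger and handle to the right. The marker lies beyond the clamp (larger x), and the couplings and loupe are well clear. Next I fit the coarse poses.

```bash
python3 - <<'E'
from h import *
c=shot("top");P=cloud(c)
def rect(sel,n):
    r=cv2.minAreaRect(P[sel][:,:2].astype(np.float32)*1000);print(n,sel.sum(),[np.round(x,1) for x in r])
m=masks_of("clamp",c)[0]
Q=cloud(c,m["region"]);q=Q[(Q[:,2]<.03)]
print("plate",cv2.minAreaRect(q[:,:2].astype(np.float32)*1000), np.median(q[:,2]))
m=masks_of("block",c)[0];q=cloud(c,m["region"]);q=q[q[:,2]>.009]
print("block",cv2.minAreaRect(q[:,:2].astype(np.float32)*1000),np.median(q[:,2]))
box=(abs(P[:,0]-.55)<.12)&(abs(P[:,1]+.02)<.17)&(P[:,2]>.06)
for lo,hi in((.06,.085),(.09,.13)):
    t=P[box&(P[:,2]>lo)&(P[:,2]<hi)];print(len(t));
    if hi>.1: print(np.round(t[::3],3))
hi=P[(P[:,2]>.15)&(P[:,0]>.5)]
print("high",len(hi),hi[:,0].min() if len(hi) else None)
E
```

```text
plate ((554.6763305664062, -22.062408447265625), (275.3750915527344, 112.3744125366211), 76.30728149414062) 0.010268272845846575
block ((537.8493041992188, 225.94078063964844), (38.56867599487305, 29.19147300720215), 89.85079193115234) 0.015356121794980497
521
75
[[ 0.557 -0.059  0.108]
 [ 0.555 -0.057  0.092]
 [ 0.554 -0.063  0.123]
 [ 0.554 -0.073  0.109]
 [ 0.551 -0.061  0.118]
 [ 0.551 -0.069  0.121]
 [ 0.548 -0.06   0.121]
 [ 0.548 -0.069  0.119]
 [ 0.545 -0.06   0.124]
 [ 0.545 -0.069  0.122]
 [ 0.545 -0.096  0.12 ]
 [ 0.542 -0.057  0.122]
 [ 0.542 -0.066  0.125]
 [ 0.542 -0.094  0.115]
 [ 0.539 -0.054  0.122]
 [ 0.539 -0.063  0.121]
 [ 0.54  -0.09   0.097]
 [ 0.539 -0.097  0.115]
 [ 0.536 -0.057  0.121]
 [ 0.536 -0.066  0.12 ]
 [ 0.536 -0.093  0.118]
 [ 0.533 -0.058  0.112]
 [ 0.533 -0.067  0.118]
 [ 0.533 -0.093  0.117]
 [ 0.53  -0.093  0.116]]
high 53269 0.7110787158901504
```

```bash
python3 -c "
from h import *
c=shot('wrist');print(np.round(c['T_tool_cam'],3),c['fx'],c['cx'],c['cy'])"
```

```text
[[ 0.    -0.96  -0.28   0.077]
 [ 1.     0.    -0.     0.001]
 [ 0.    -0.28   0.96  -0.143]
 [ 0.     0.     0.     1.   ]] 361.33424751952884 276.65370466404 212.27477186715092
```

drive_tool([
  [100,15,37,0,0,0,0],
  [100,15,37,0,0,0,0],
  [100,15,37,0,0,0,0],
  [100,15,37,0,0,0,0],
  [100,15,37,0,0,0,0],
])

```text
time_s: 1.42
tcp_pos: [0.2729, -0.4063, 0.2416]
ee_rot: [[-0.949, -0.316, 0.0], [-0.316, 0.949, -0.0], [-0.0, -0.0, -1.0]]
wrist_force: [0.9, -0.1, 0.4]
gripper_width: 1.005
gripper_force: 0.0
```

drive_tool([
  [100,15,37,0,0,0,0],
  [100,15,37,0,0,0,0],
  [100,15,37,0,0,0,0],
  [100,15,37,0,0,0,0],
  [100,15,37,0,0,0,0],
])

```text
time_s: 1.83
tcp_pos: [0.348, -0.2211, 0.242]
ee_rot: [[-0.949, -0.316, 0.001], [-0.316, 0.949, -0.0], [-0.001, -0.001, -1.0]]
wrist_force: [1.1, -0.4, 0.1]
gripper_width: 1.003
gripper_force: 0.0
```

drive_tool([
  [100,15,37,0,0,0,0.1],
  [100,15,37,0,0,0,0.1],
  [100,15,37,0,0,0,0.1],
  [100,15,37,0,0,0,0.1],
  [100,15,37,0,0,0,0.1],
])

```text
time_s: 2.25
tcp_pos: [0.423, -0.0358, 0.2421]
ee_rot: [[-0.677, -0.736, 0.002], [-0.736, 0.677, 0.0], [-0.001, -0.001, -1.0]]
wrist_force: [0.9, -1.0, 0.6]
gripper_width: 1.002
gripper_force: 0.0
```

drive_tool([
  [100,27,26,10,0,0,0.12],
  [100,27,26,10,0,0,0.12],
  [100,27,26,10,0,0,0.12],
  [100,27,26,10,0,0,0.12],
  [100,0,0,0,0,0,0.106],
])

```text
time_s: 2.67
tcp_pos: [0.5358, 0.0703, 0.2828]
ee_rot: [[-0.153, -0.988, 0.006], [-0.988, 0.153, 0.001], [-0.002, -0.005, -1.0]]
wrist_force: [0.6, -0.7, 0.4]
gripper_width: 1.001
gripper_force: 0.0
```

```bash
python3 - <<'E'
from h import *
c=shot("wrist");print(c["state"]["tcp_pos"],c["state"]["ee_rot"])
cv2.imwrite("pics/w1.png",cv2.cvtColor(c["frame"],cv2.COLOR_RGB2BGR))
P=cloud(c);np.save("w1.npy",P)
for l in["block","clamp","anvil","pad","handle","trigger_blade","jaw_head"]:
    for r in masks_of(l,c)[:1]:
        q=cloud(c,r["region"]);top=np.percentile(q[:,2],95)
        if l=="clamp": q=q[(q[:,2]<.02)&(q[:,2]>.004)]
        else: q=q[q[:,2]>top-.004]
        print(l,round(r["p"],2),np.round(r["xy"]),len(q),"top",round(top,4),[np.round(x,1) for x in cv2.minAreaRect(q[:,:2].astype(np.float32)*1000)])
E
```

```text
[0.5358171  0.07028262 0.28283079] [[-1.52805849e-01 -9.88240111e-01  5.64401135e-03]
 [-9.88254636e-01  1.52813363e-01  9.22444838e-04]
 [-1.77407734e-03 -5.43676541e-03 -9.99983647e-01]]
block 0.75 [295. 285.] 352 top 0.0156 [array([537.1, 216. ]), array([18.1, 36.3]), np.float64(89.2)]
clamp 0.69 [248. 105.] 11075 top 0.0823 [array([556.5,  -2.7]), array([233.5, 110.1]), np.float64(76.3)]
anvil 0.86 [241. 208.] 1150 top 0.0727 [array([579.9,  93.4]), array([30.8, 43.1]), np.float64(75.9)]
pad 0.89 [246. 138.] 285 top 0.0688 [array([561.3,  18.6]), array([ 8.1, 33.4]), np.float64(76.1)]
handle 0.88 [247.  37.] 555 top 0.1224 [array([541.7, -61.3]), array([15. , 22.4]), np.float64(77.7)]
trigger_blade 0.75 [250.   5.] 46 top 0.1016 [array([534.8, -88.9]), array([ 1.6, 17.8]), np.float64(79.9)]
jaw_head 0.64 [294. 284.] 357 top 0.0158 [array([525. , 131.7]), array([184.3,  36.7]), np.float64(81.9)]
```

View pics/w1.png

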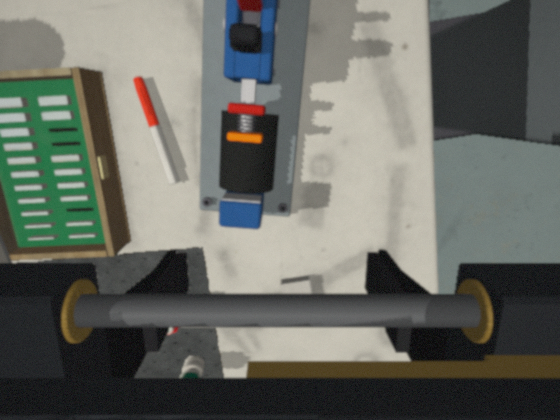

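The wrist view shows the clamp running down from (248,0) to the anvil at (241,208), with the pad at (246,138), the handle at (247,37) and the marker at (155,130). The gripper half hides the block at (295,285), so I move on to see it whole.

drive_tool([
  [100,0,40,-10,0,0,0.075],
  [100,2,40,-10,0,0,0.075],
  [100,0,0,0,0,0,0],
])

```text
time_s: 3.32
tcp_pos: [0.5321, 0.1497, 0.2596]
ee_rot: [[-0.008, -1.0, -0.002], [-1.0, 0.008, 0.0], [-0.0, 0.002, -1.0]]
wrist_force: [0.6, -1.3, -0.5]
gripper_width: 0.998
gripper_force: 0.0
```

```bash
python3 - <<'E'
from h import *
c=shot("wrist");print(c["state"]["tcp_pos"],np.round(c["state"]["ee_rot"],3).tolist())
cv2.imwrite("pics/w2.png",cv2.cvtColor(c["frame"],cv2.COLOR_RGB2BGR))
for l in["block","anvil","pad","jaw_head","handle"]:
    for r in masks_of(l,c)[:1]:
        q=cloud(c,r["region"]);top=np.percentile(q[:,2],90);q=q[abs(q[:,2]-top)<.003]
        print(l,round(r["p"],2),np.round(r["xy"]),len(q),"top",round(top,4),[np.round(x,1) for x in cv2.minAreaRect(q[:,:2].astype(np.float32)*1000)])
E
```

```text
[0.53207238 0.14967021 0.25961866] [[-0.008, -1.0, -0.002], [-1.0, 0.008, 0.0], [-0.0, 0.002, -1.0]]
block 0.6 [270. 244.] 1029 top 0.0155 [array([537.3, 227.3]), array([40.6, 35.9]), np.float64(90.0)]
anvil 0.56 [225. 129.] 1557 top 0.0724 [array([579.7,  93.7]), array([30.4, 43.3]), np.float64(76.0)]
pad 0.59 [242.  42.] 389 top 0.0684 [array([561.4,  18.8]), array([ 8.1, 33.7]), np.float64(76.4)]
jaw_head 0.83 [250.  11.] 487 top 0.0671 [array([555. ,  -7.2]), array([10.5, 35.7]), np.float64(78.0)]
```

View pics/w2.png

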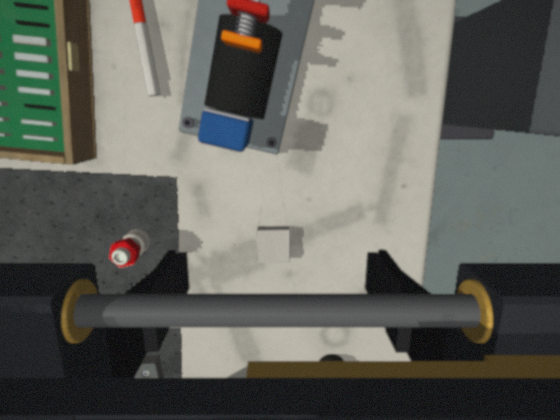

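The block is fully visible at (270,244), flat, 36 x 40.6 mm and aligned with the world axes. The red coupling at (125,250) is well clear. Next I grasp across the 37 mm width.

drive_tool([
  [100,3,40,-20,0,0,0.008],
  [100,2.3,37.6,-40,0,0,0],
  [100,0,0,-41,0,0,0],
  [100,0,0,-41,0,0,0],
  [80,0,0,-41,0,0,0],
])

```text
time_s: 4.03
tcp_pos: [0.5376, 0.2115, 0.089]
ee_rot: [[-0.006, -1.0, 0.002], [-1.0, 0.006, 0.001], [-0.001, -0.002, -1.0]]
wrist_force: [-0.1, 0.6, -0.1]
gripper_width: 0.974
gripper_force: 0.0
```

drive_tool([
  [70,0,0,-30,0,0,0],
  [70,0,0,-24,0,0,0],
  [70,0,0,0,0,0,0],
])

```text
time_s: 4.28
tcp_pos: [0.5344, 0.2088, 0.0308]
ee_rot: [[-0.008, -1.0, -0.009], [-1.0, 0.008, -0.006], [0.006, 0.009, -1.0]]
wrist_force: [0.1, 0.1, -0.2]
gripper_width: 0.785
gripper_force: 0.0
```

drive_tool([
  [70,0,10,0,0,0,0],
  [70,0,8,0,0,0,0],
  [70,0,0,0,0,0,0],
])

```text
time_s: 4.53
tcp_pos: [0.5393, 0.2325, 0.0383]
ee_rot: [[-0.003, -1.0, 0.005], [-1.0, 0.003, 0.004], [-0.004, -0.005, -1.0]]
wrist_force: [-0.3, -0.3, -0.6]
gripper_width: 0.708
gripper_force: 0.0
```

drive_tool([
  [70,0,0,0,0,0,0],
  [70,0,0,0,0,0,0],
])

```text
time_s: 4.7
tcp_pos: [0.5378, 0.2305, 0.0372]
ee_rot: [[-0.005, -1.0, 0.002], [-1.0, 0.005, 0.002], [-0.002, -0.002, -1.0]]
wrist_force: [-0.7, 0.6, -0.1]
gripper_width: 0.698
gripper_force: 0.0
```

drive_tool([
  [60,0,-3,-8,0,0,0.004],
  [55,-0.5,0,-7,0,0,0],
  [30,0,0,0,0,0,0],
  [30,0,0,0,0,0,0],
  [30,0,0,0,0,0,0],
])

```text
time_s: 5.12
tcp_pos: [0.5364, 0.2265, 0.0202]
ee_rot: [[-0.001, -1.0, -0.001], [-1.0, 0.001, -0.001], [0.001, 0.001, -1.0]]
wrist_force: [-0.3, 0.1, -0.7]
gripper_width: 0.421
gripper_force: 30.0
```

drive_tool([
  [30,0,0,0,0,0,0],
  [30,0,0,0,0,0,0],
])

```text
time_s: 5.28
tcp_pos: [0.5363, 0.2265, 0.0202]
ee_rot: [[-0.001, -1.0, -0.001], [-1.0, 0.001, -0.001], [0.001, 0.001, -1.0]]
wrist_force: [0.5, 0.2, -2.1]
gripper_width: 0.418
gripper_force: 30.0
```

drive_tool([
  [30,0,0,12,0,0,0],
  [30,0,0,22,0,0,0],
  [30,0,0,25,0,0,0],
  [30,0,-10,25,0,0,0],
  [30,0,-20,15,0,0,0],
])

```text
time_s: 5.7
tcp_pos: [0.538, 0.1986, 0.1222]
ee_rot: [[0.002, -1.0, 0.004], [-1.0, -0.002, 0.002], [-0.002, -0.004, -1.0]]
wrist_force: [0.9, -0.2, -1.3]
gripper_width: 0.418
gripper_force: 30.0
```

drive_tool([
  [30,4,-25,5,0,0,-0.048],
  [30,7,-25,0,0,0,-0.048],
  [30,8,-25,0,0,0,-0.048],
  [30,8,-25,0,0,0,-0.048],
  [30,7,-25,0,0,0,-0.048],
])

```text
time_s: 6.12
tcp_pos: [0.5706, 0.0706, 0.1245]
ee_rot: [[-0.241, -0.971, -0.0], [-0.971, 0.241, 0.0], [0.0, 0.0, -1.0]]
wrist_force: [1.0, 0.7, -1.0]
gripper_width: 0.419
gripper_force: 30.0
```

drive_tool([
  [30,0,-10,0,0,0,0],
  [30,0,-6,0,0,0,0],
  [30,0,0,0,0,0,0],
])

```text
time_s: 6.37
tcp_pos: [0.5701, 0.055, 0.1243]
ee_rot: [[-0.24, -0.971, -0.001], [-0.971, 0.24, -0.0], [0.0, 0.001, -1.0]]
wrist_force: [-0.7, -0.1, -2.0]
gripper_width: 0.421
gripper_force: 30.0
```

```bash
python3 - <<'E'
from h import *
c=shot("wrist");s=c["state"];print(np.round(s["tcp_pos"],4),np.round(s["ee_rot"],3).tolist(),s["gripper_width"])
cs=[c,shot("top")]
for c in cs:
  for l in["block","anvil","pad","jaw_head","handle","trigger_blade"]:
    for r in masks_of(l,c)[:1]:
        q=cloud(c,r["region"])
        if len(q)<20: continue
        top=np.percentile(q[:,2],90);q=q[abs(q[:,2]-top)<.003]
        print(l,round(r["p"],2),np.round(r["xy"]),len(q),"top",round(top,4),[np.round(x,1) for x in cv2.minAreaRect(q[:,:2].astype(np.float32)*1000)])
E
```

```text
[0.5701 0.055  0.1243] [[-0.24, -0.971, -0.001], [-0.971, 0.24, -0.0], [0.0, 0.001, -1.0]] 0.42052416145409754
block 0.86 [274. 264.] 4289 top 0.1195 [array([568.7,  48.5]), array([25.8, 37.3]), np.float64(75.7)]
anvil 0.26 [276. 116.] 5130 top 0.0736 [array([544.7, -50. ]), array([35.3, 43.9]), np.float64(76.1)]
pad 0.88 [276. 176.] 827 top 0.0681 [array([561.4,  18.3]), array([ 8., 34.]), np.float64(76.4)]
jaw_head 0.78 [276. 131.] 1090 top 0.0673 [array([554.9,  -7.9]), array([ 9.6, 35.1]), np.float64(76.2)]
handle 0.95 [276.  15.] 367 top 0.1173 [array([543.6, -55. ]), array([ 2.3, 20.7]), np.float64(76.2)]
handle 0.6 [314. 211.] 15 top 0.1243 [array([544.6, -60.9]), array([ 9.9, 19.4]), np.float64(80.1)]
```

drive_tool([
  [30,0,0,-18,0,0,0],
  [30,0,0,-18,0,0,0],
  [30,0,0,-14,0,0,0],
  [30,0,0,-8,0,0,0],
  [30,0,0,0,0,0,0],
])

```text
time_s: 7.48
tcp_pos: [0.5695, 0.0554, 0.0647]
ee_rot: [[-0.239, -0.971, -0.004], [-0.971, 0.239, -0.001], [0.002, 0.004, -1.0]]
wrist_force: [-0.3, -0.2, -1.5]
gripper_width: 0.418
gripper_force: 30.0
```

drive_tool([
  [30,0,0,-2,0,0,0],
  [30,0,0,0,0,0,0],
])

```text
time_s: 7.65
tcp_pos: [0.5713, 0.056, 0.0652]
ee_rot: [[-0.238, -0.971, 0.001], [-0.971, 0.238, 0.0], [-0.001, -0.001, -1.0]]
wrist_force: [0.6, -0.6, -0.8]
gripper_width: 0.424
gripper_force: 30.0
```

drive_tool([
  [30,0,0,-1,0,0,0],
  [30,0,0,0,0,0,0],
  [30,0,0,0,0,0,0],
])

```text
time_s: 7.9
tcp_pos: [0.571, 0.0559, 0.0642]
ee_rot: [[-0.239, -0.971, 0.001], [-0.971, 0.239, 0.0], [-0.001, -0.001, -1.0]]
wrist_force: [-0.6, -0.2, -2.2]
gripper_width: 0.424
gripper_force: 30.0
```

drive_tool([
  [30,0,0,-1,0,0,0],
  [30,0,0,0,0,0,0],
  [30,0,0,0,0,0,0],
])

```text
time_s: 8.15
tcp_pos: [0.5707, 0.0558, 0.0627]
ee_rot: [[-0.239, -0.971, 0.0], [-0.971, 0.239, 0.0], [-0.0, -0.0, -1.0]]
wrist_force: [-0.2, 0.6, -2.2]
gripper_width: 0.42
gripper_force: 30.0
```

drive_tool([
  [30,-0.6,-0.8,-1,0,0,0],
  [30,0,0,0,0,0,0],
  [30,0,0,0,0,0,0],
])

```text
time_s: 8.4
tcp_pos: [0.5706, 0.0553, 0.0621]
ee_rot: [[-0.238, -0.971, 0.001], [-0.971, 0.238, 0.0], [-0.001, -0.001, -1.0]]
wrist_force: [-0.8, 1.2, 1.7]
gripper_width: 0.422
gripper_force: 30.0
```

```bash
python3 - <<'E'
from h import *
c=shot("wrist");s=c["state"];print(np.round(s["tcp_pos"],4),np.round(s["ee_rot"],3).tolist(),np.round(s["wrist_force"],1))
e=np.array([.971,-.2385])
for l in["block","pad","jaw_head","handle"]:
    for r in masks_of(l,c)[:1]:
        q=cloud(c,r["region"])
        top=np.percentile(q[:,2],90);q=q[abs(q[:,2]-top)<.003]
        R=cv2.minAreaRect(q[:,:2].astype(np.float32)*1000)
        print(l,len(q),"top",round(top,4),[np.round(x,1) for x in R],"lat",np.dot(e,R[0]),"along",np.dot([.2385,.971],R[0]))
E
```

```text
[0.5706 0.0553 0.0621] [[-0.238, -0.971, 0.001], [-0.971, 0.238, 0.0], [-0.001, -0.001, -1.0]] [-0.8  1.2  1.7]
block 4158 top 0.0573 [array([569. ,  48.9]), array([25.5, 36.8]), np.float64(76.4)] lat 540.8065852241516 along 183.21824518585203
pad 1632 top 0.0681 [array([561.3,  18.3]), array([ 8.1, 33.7]), np.float64(76.1)] lat 540.6871609306336 along 151.62419802093507
jaw_head 2240 top 0.0672 [array([554.9,  -7.8]), array([ 9.4, 35.1]), np.float64(76.3)] lat 540.6364278125762 along 124.78852627944946
```

The block is down on the rest: Fz changed sign and its top is at 57 mm. Lateral offset is under 0.2 mm, so I release.

drive_tool([
  [46,0,0,0,0,0,0],
  [50,0,0,0,0,0,0],
  [70,0,0,0,0,0,0],
  [80,0,0,0,0,0,0],
])

```text
time_s: 8.98
tcp_pos: [0.5698, 0.0547, 0.0613]
ee_rot: [[-0.239, -0.971, -0.001], [-0.971, 0.239, -0.0], [0.001, 0.001, -1.0]]
wrist_force: [0.9, 0.3, -0.4]
gripper_width: 0.573
gripper_force: 0.0
```

drive_tool([
  [85,0,0,5,0,0,0],
  [85,0,0,15,0,0,0],
  [85,0,0,20,0,0,0],
  [85,0,0,22,0,0,0],
  [85,0,0,22,0,0,0],
])

```text
time_s: 9.4
tcp_pos: [0.5699, 0.0548, 0.1466]
ee_rot: [[-0.239, -0.971, -0.001], [-0.971, 0.239, -0.0], [0.001, 0.001, -1.0]]
wrist_force: [-0.5, 0.2, -0.6]
gripper_width: 0.836
gripper_force: 0.0
```

```bash
cat > look.py <<'E'
from h import *
import sys
c=shot("wrist");s=c["state"];print(s["time_s"],np.round(s["tcp_pos"],4),np.round(s["ee_rot"],3).tolist(),np.round(s["wrist_force"],1),s["gripper_width"])
cv2.imwrite(f"pics/{sys.argv[1]}.png",cv2.cvtColor(c["frame"],cv2.COLOR_RGB2BGR))
for l in["block","pad","jaw_head","anvil"]:
    for r in masks_of(l,c)[:1]:
        q=cloud(c,r["region"])
        if len(q)<20: continue
        top=np.percentile(q[:,2],90);q=q[abs(q[:,2]-top)<.005]*1000
        R=cv2.minAreaRect(q[:,:2].astype(np.float32))
        a=q@np.array([[.971,.2385,0],[-.2385,.971,0],[0,0,1]])
        f=np.linalg.lstsq(np.c_[a[:,:2]-a[:,:2].mean(0),np.ones(len(a))],a[:,2],rcond=None)[0]
        print(l,round(r["p"],2),len(q),"top",round(top,4),[np.round(x,1) for x in R],"lat,along",np.round(np.dot([.971,-.2385],R[0]),1),np.round(np.dot([.2385,.971],R[0]),1),"range along",np.round(np.percentile(a[:,1],[1,99]),1),"slope deg",np.round(np.degrees(f[:2]),1))
E
python3 look.py w4
```

```text
9.4 [0.5699 0.0548 0.1466] [[-0.239, -0.971, -0.001], [-0.971, 0.239, -0.0], [0.001, 0.001, -1.0]] [-0.5  0.2 -0.6] 0.8360565929204022
block 0.9 3058 top 0.0574 [array([571. ,  56.4]), array([40.6, 36.9]), np.float64(76.2)] lat,along 541.0 190.9 range along [171.  210.1] slope deg [-0.1  0.4]
pad 0.88 705 top 0.0682 [array([561.6,  18.3]), array([ 8. , 33.1]), np.float64(76.6)] lat,along 540.9 151.7 range along [147.8 155.5] slope deg [-0.2  5.8]
jaw_head 0.72 923 top 0.0673 [array([554.9,  -7.7]), array([ 9.7, 35.4]), np.float64(77.7)] lat,along 540.6 124.8 range along [120.4 129.3] slope deg [0.2 1.6]
anvil 0.83 1844 top 0.0721 [array([578.4,  87.9]), array([20.9, 43.5]), np.float64(76.6)] lat,along 540.6 223.3 range along [213.7 233. ] slope deg [-0.1  5.3]
```

The block sits level (slopes under 0.5°) with about 4 mm to the anvil. Next I swing over the trigger with the fingers along the clamp's y.

drive_tool([
  [85,-2,-5,10,0,0,-0.121],
  [85,-3,-10,10,0,0,-0.121],
  [85,-3,-11,10,0,0,-0.121],
  [85,-3,-11,5,0,0,-0.121],
  [85,-3,-11,0,0,0,-0.121],
])

```text
time_s: 10.07
tcp_pos: [0.556, 0.0065, 0.1806]
ee_rot: [[-0.752, -0.659, -0.0], [-0.659, 0.752, -0.0], [0.0, 0.0, -1.0]]
wrist_force: [0.1, 0.7, 0.6]
gripper_width: 0.854
gripper_force: 0.0
```

drive_tool([
  [85,-3,-11,0,0,0,-0.121],
  [85,-3,-11,0,0,0,-0.121],
  [85,-3,-11,0,0,0,-0.121],
  [85,-3,-11,0,0,0,-0.121],
  [85,-3,-11,0,0,0,-0.121],
])

```text
time_s: 10.48
tcp_pos: [0.5401, -0.0486, 0.1791]
ee_rot: [[-0.994, -0.113, -0.003], [-0.113, 0.994, -0.0], [0.003, -0.0, -1.0]]
wrist_force: [-0.1, -0.9, 0.2]
gripper_width: 0.85
gripper_force: 0.0
```

drive_tool([
  [85,-1,-11,0,0,0,-0.121],
  [85,-1,-8,0,0,0,-0.121],
  [85,0,-3,0,0,0,-0.121],
  [85,0,0,0,0,0,0],
  [85,0,0,0,0,0,0],
])

```text
time_s: 10.9
tcp_pos: [0.5385, -0.0702, 0.1795]
ee_rot: [[-0.971, 0.238, -0.002], [0.238, 0.971, -0.0], [0.002, -0.001, -1.0]]
wrist_force: [-0.1, 0.1, 0.1]
gripper_width: 0.848
gripper_force: 0.0
```

```bash
sed -i 's/"anvil"\]/"anvil","handle","trigger_blade"]/' look.py; python3 look.py w5
```

```text
10.9 [ 0.5385 -0.0702  0.1795] [[-0.971, 0.238, -0.002], [0.238, 0.971, -0.0], [0.002, -0.001, -1.0]] [-0.1  0.1  0.1] 0.8484722193777684
block 0.93 2552 top 0.0574 [array([571. ,  55.9]), array([40.9, 37.8]), np.float64(76.6)] lat,along 541.2 190.4 range along [170.5 209.7] slope deg [0.4 0.5]
pad 0.64 525 top 0.068 [array([561.1,  17.8]), array([ 8.5, 33.7]), np.float64(78.0)] lat,along 540.5 151.1 range along [147.3 154.9] slope deg [ 0.6 12.5]
jaw_head 0.86 615 top 0.067 [array([554.5,  -8.1]), array([10.3, 35.2]), np.float64(75.8)] lat,along 540.3 124.4 range along [119.4 129.2] slope deg [1.  8.9]
anvil 0.89 2505 top 0.0721 [array([579. ,  93.4]), array([33.1, 43.4]), np.float64(76.9)] lat,along 539.9 228.8 range along [213.  243.3] slope deg [0.6 2.5]
handle 0.55 858 top 0.1219 [array([540.9, -62.2]), array([15.3, 22.4]), np.float64(76.2)] lat,along 540.0 68.7 range along [61.  76.1] slope deg [2.8 0.9]
trigger_blade 0.72 387 top 0.1178 [array([533.9, -92.3]), array([ 8.1, 20. ]), np.float64(77.6)] lat,along 540.4 37.8 range along [34.  41.6] slope deg [ 2.2 -2.3]
```

View pics/w5.png

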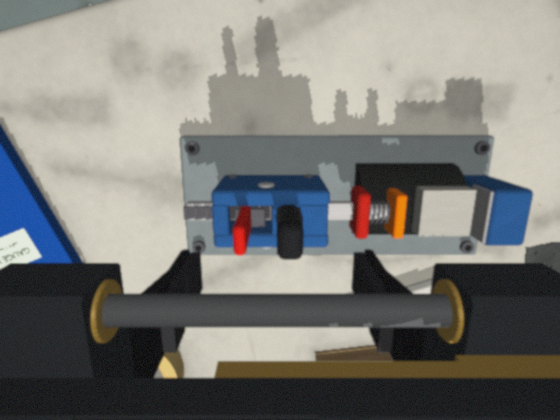

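The wrist view shows the trigger at (240,230), handle at (289,230), jaw head at (361,212), pad at (397,213) and the level block at (443,211) just short of the anvil. Positions agree with the clamp frame. Now I descend astride the trigger and handle.

drive_tool([
  [80,0.5,-0.4,-18,0,0,0],
  [80,0,0,-20,0,0,0],
  [80,0,0,-20,0,0,0],
  [75,0,0,-12,0,0,0],
  [70,0,0,-5,0,0,0],
])

```text
time_s: 11.67
tcp_pos: [0.5384, -0.0704, 0.1036]
ee_rot: [[-0.971, 0.24, -0.004], [0.24, 0.971, -0.0], [0.004, -0.001, -1.0]]
wrist_force: [-0.4, -0.1, -0.4]
gripper_width: 0.74
gripper_force: 0.0
```

drive_tool([
  [70,0,0,0,0,0,0],
  [70,0,0,0,0,0,0],
])

```text
time_s: 11.83
tcp_pos: [0.5401, -0.0703, 0.1061]
ee_rot: [[-0.971, 0.24, 0.001], [0.24, 0.971, -0.0], [-0.001, -0.0, -1.0]]
wrist_force: [0.4, 0.7, -0.7]
gripper_width: 0.712
gripper_force: 0.0
```

```bash
python3 look.py w6
```

```text
11.8333 [ 0.5401 -0.0703  0.1061] [[-0.971, 0.24, 0.001], [0.24, 0.971, -0.0], [-0.001, -0.0, -1.0]] [ 0.4  0.7 -0.7] 0.7118242075489841
block 0.72 3726 top 0.0574 [array([568.6,  58. ]), array([44.3, 33. ]), np.float64(75.5)] lat,along 538.3 192.0 range along [170.3 210.3] slope deg [0.6 0.6]
pad 0.97 685 top 0.068 [array([556. ,  19.1]), array([ 8.2, 23.9]), np.float64(75.9)] lat,along 535.3 151.2 range along [147.2 154.7] slope deg [ 1.  16.6]
jaw_head 0.7 1139 top 0.067 [array([554.5,  -8.1]), array([10.4, 35.8]), np.float64(77.1)] lat,along 540.4 124.3 range along [119.4 128.9] slope deg [0.9 9.7]
anvil 0.71 585 top 0.0657 [array([575.5,  78.8]), array([ 3.7, 38.5]), np.float64(78.6)] lat,along 540.0 213.8 range along [212.6 215.1] slope deg [  8.3 -25.7]
handle 0.73 720 top 0.1208 [array([539.8, -63.5]), array([15.9, 23.1]), np.float64(55.2)] lat,along 539.3 67.1 range along [60.9 76.2] slope deg [10.1  1. ]
trigger_blade 0.95 355 top 0.117 [array([528. , -90.3]), array([8.8, 7.5]), np.float64(62.9)] lat,along 534.3 38.2 range along [34.2 41.7] slope deg [ 18.4 -12.3]
```

drive_tool([
  [70,-0.1,-0.4,-1.5,0,0,0],
  [50,0,0,0,0,0,0],
  [30,0,0,0,0,0,0],
  [30,0,0,0,0,0,0],
  [30,0,0,0,0,0,0],
])

```text
time_s: 12.6
tcp_pos: [0.5389, -0.0724, 0.104]
ee_rot: [[-0.971, 0.24, -0.002], [0.24, 0.971, -0.003], [0.001, -0.003, -1.0]]
wrist_force: [0.9, -11.3, -0.3]
gripper_width: 0.484
gripper_force: 4.8
```

drive_tool([
  [30,0,0,0,0,0,0],
  [30,0,0,0,0,0,0],
  [30,0,0,0,0,0,0],
])

```text
time_s: 12.85
tcp_pos: [0.5392, -0.0713, 0.104]
ee_rot: [[-0.971, 0.24, -0.001], [0.24, 0.971, -0.001], [0.001, -0.001, -1.0]]
wrist_force: [0.5, -4.2, 0.1]
gripper_width: 0.391
gripper_force: 30.0
```

```bash
python3 look.py w7
```

```text
12.85 [ 0.5392 -0.0713  0.104 ] [[-0.971, 0.24, -0.001], [0.24, 0.971, -0.001], [0.001, -0.001, -1.0]] [ 0.5 -4.2  0.1] 0.3911604140548364
block 0.86 4589 top 0.0573 [array([571. ,  57.4]), array([44.4, 37.6]), np.float64(76.4)] lat,along 540.8 191.9 range along [170.3 210.3] slope deg [0.4 0.5]
pad 0.44 281 top 0.1167 [array([529. , -81.4]), array([8. , 5.3]), np.float64(68.2)] lat,along 533.0 47.2 range along [43.2 50.8] slope deg [35.2 -7.3]
jaw_head 0.76 768 top 0.0669 [array([550.1,  -0. ]), array([ 9.8, 23.8]), np.float64(76.0)] lat,along 534.1 131.2 range along [126.5 135.7] slope deg [ 1.6 12.8]
anvil 0.94 525 top 0.0628 [array([575.8,  77.2]), array([ 5.5, 38.3]), np.float64(77.5)] lat,along 540.7 212.3 range along [212.5 214.7] slope deg [  8.3 -24.8]
handle 0.71 697 top 0.1205 [array([540.7, -61.8]), array([15.6, 23.1]), np.float64(78.2)] lat,along 539.8 68.9 range along [61.3 76. ] slope deg [6.1 1.2]
trigger_blade 0.82 287 top 0.1168 [array([529.1, -81.6]), array([7.9, 5.6]), np.float64(73.5)] lat,along 533.2 47.0 range along [43.1 50.8] slope deg [33.5 -6. ]
```

Trigger is home (width 34.0 mm, blade advanced 8.9 mm) and the jaw fed about 6.9 mm. Release and squeeze again.

drive_tool([
  [68,0,0,0,0,0,0],
  [68,0,0,0,0,0,0],
  [68,0,0,0,0,0,0],
  [68,0,0,0,0,0,0],
  [68,0,0,0,0,0,0],
])

```text
time_s: 13.62
tcp_pos: [0.5398, -0.0703, 0.1042]
ee_rot: [[-0.971, 0.241, 0.001], [0.241, 0.971, 0.001], [-0.001, 0.001, -1.0]]
wrist_force: [-0.1, -0.2, -0.2]
gripper_width: 0.642
gripper_force: 0.0
```

drive_tool([
  [68,0,0,0,0,0,0],
  [68,0,0,0,0,0,0],
])

```text
time_s: 13.78
tcp_pos: [0.5399, -0.0704, 0.1043]
ee_rot: [[-0.971, 0.241, 0.001], [0.241, 0.971, 0.0], [-0.001, 0.001, -1.0]]
wrist_force: [-0.7, -0.3, 0.3]
gripper_width: 0.675
gripper_force: 0.0
```

```bash
python3 look.py w8 | grep -v anvil
```

```text
13.7833 [ 0.5399 -0.0704  0.1043] [[-0.971, 0.241, 0.001], [0.241, 0.971, 0.0], [-0.001, 0.001, -1.0]] [-0.7 -0.3  0.3] 0.6747251762789667
block 0.75 3796 top 0.0573 [array([569.8,  56.4]), array([41.8, 36. ]), np.float64(75.3)] lat,along 539.9 190.6 range along [170.4 210.2] slope deg [0.6 0.6]
pad 0.81 694 top 0.0679 [array([557.,  26.]), array([ 8.5, 22.5]), np.float64(79.0)] lat,along 534.6 158.1 range along [154.2 161.9] slope deg [ 1.1 16.8]
jaw_head 0.85 956 top 0.0669 [array([555.8,  -1.7]), array([ 9.5, 35.3]), np.float64(76.0)] lat,along 540.1 130.9 range along [126.5 135.4] slope deg [ 1.3 14.4]
handle 0.9 700 top 0.1206 [array([540.9, -61.2]), array([15.5, 23.3]), np.float64(85.1)] lat,along 539.8 69.6 range along [61.1 76. ] slope deg [5.2 1.1]
trigger_blade 0.77 327 top 0.1166 [array([527.6, -90.2]), array([8.3, 6.6]), np.float64(67.3)] lat,along 533.8 38.2 range along [34.  41.8] slope deg [ 23.9 -11.9]
```

drive_tool([
  [30,0,0,0,0,0,0],
  [30,0,0,0,0,0,0],
  [30,0,0,0,0,0,0],
  [30,0,0,0,0,0,0],
  [30,0,0,0,0,0,0],
])

```text
time_s: 14.55
tcp_pos: [0.5393, -0.0716, 0.104]
ee_rot: [[-0.971, 0.241, -0.0], [0.241, 0.971, -0.001], [0.0, -0.001, -1.0]]
wrist_force: [-1.1, 10.4, 1.9]
gripper_width: 0.388
gripper_force: 15.7
```

drive_tool([
  [30,0,0,0,0,0,0],
  [30,0,0,0,0,0,0],
])

```text
time_s: 14.72
tcp_pos: [0.5393, -0.0714, 0.1041]
ee_rot: [[-0.971, 0.24, -0.001], [0.24, 0.971, -0.001], [0.001, -0.001, -1.0]]
wrist_force: [0.1, -4.1, -0.8]
gripper_width: 0.39
gripper_force: 30.0
```

drive_tool([
  [68,0,0,0,0,0,0],
  [68,0,0,0,0,0,0],
  [68,0,0,0,0,0,0],
  [68,0,0,0,0,0,0],
  [68,0,0,0,0,0,0],
])

```text
time_s: 15.13
tcp_pos: [0.5397, -0.0704, 0.1041]
ee_rot: [[-0.971, 0.241, 0.001], [0.241, 0.971, 0.001], [-0.0, 0.001, -1.0]]
wrist_force: [0.8, 0.7, -0.2]
gripper_width: 0.647
gripper_force: 0.0
```

drive_tool([
  [68,0,0,0,0,0,0],
  [68,0,0,0,0,0,0],
  [68,0,0,0,0,0,0],
])

```text
time_s: 15.38
tcp_pos: [0.5396, -0.0706, 0.1041]
ee_rot: [[-0.971, 0.241, 0.0], [0.241, 0.971, 0.0], [-0.0, 0.0, -1.0]]
wrist_force: [-0.0, 0.6, 1.3]
gripper_width: 0.675
gripper_force: 0.0
```

```bash
python3 look.py w9
```

```text
15.3833 [ 0.5396 -0.0706  0.1041] [[-0.971, 0.241, 0.0], [0.241, 0.971, 0.0], [-0.0, 0.0, -1.0]] [-0.   0.6  1.3] 0.674692065375201
block 0.81 3181 top 0.0573 [array([569.7,  56.7]), array([41.7, 35.5]), np.float64(76.1)] lat,along 539.7 190.9 range along [172.  210.5] slope deg [0.9 0. ]
pad 0.95 705 top 0.0679 [array([559. ,  33.7]), array([ 8.8, 22.6]), np.float64(76.8)] lat,along 534.8 166.1 range along [162.1 170. ] slope deg [ 1.7 15.7]
jaw_head 0.98 786 top 0.0668 [array([552.4,   7.8]), array([ 9.9, 23.9]), np.float64(78.4)] lat,along 534.6 139.3 range along [134.8 143.8] slope deg [ 2.1 13.6]
anvil 0.68 553 top 0.064 [array([575.9,  78.5]), array([ 2.8, 39. ]), np.float64(77.1)] lat,along 540.5 213.6 range along [212.8 214.9] slope deg [  7.6 -30.9]
handle 0.78 698 top 0.1206 [array([540.9, -62.2]), array([15.7, 23.7]), np.float64(74.5)] lat,along 540.1 68.6 range along [61.3 76. ] slope deg [5.6 0.1]
trigger_blade 0.73 302 top 0.1166 [array([527.4, -89.8]), array([8.6, 6.2]), np.float64(59.2)] lat,along 533.5 38.6 range along [34.4 41.8] slope deg [ 24.9 -13.9]
```

drive_tool([
  [30,0,0,0,0,0,0],
  [30,0,0,0,0,0,0],
  [30,0,0,0,0,0,0],
  [30,0,0,0,0,0,0],
  [30,0,0,0,0,0,0],
])

```text
time_s: 16.15
tcp_pos: [0.5392, -0.0716, 0.104]
ee_rot: [[-0.971, 0.241, -0.001], [0.241, 0.971, -0.001], [0.0, -0.001, -1.0]]
wrist_force: [-0.0, 8.2, 1.6]
gripper_width: 0.392
gripper_force: 19.1
```

drive_tool([
  [30,0,0,0,0,0,0],
  [30,0,0,0,0,0,0],
  [30,0,0,0,0,0,0],
])

```text
time_s: 16.4
tcp_pos: [0.5393, -0.0713, 0.1041]
ee_rot: [[-0.971, 0.24, -0.001], [0.24, 0.971, -0.001], [0.001, -0.001, -1.0]]
wrist_force: [-0.7, -5.0, -1.1]
gripper_width: 0.387
gripper_force: 30.0
```

```bash
python3 look.py w10; python3 look.py w11|grep -E "pad|jaw"
```

```text
16.4 [ 0.5393 -0.0713  0.1041] [[-0.971, 0.24, -0.001], [0.24, 0.971, -0.001], [0.001, -0.001, -1.0]] [-0.7 -5.  -1.1] 0.3873572927918984
block 0.76 3915 top 0.0574 [array([571.5,  59.2]), array([41.5, 37.7]), np.float64(76.8)] lat,along 540.8 193.8 range along [175.4 213.2] slope deg [ 0.5 -0.1]
pad 0.68 845 top 0.068 [array([562.8,  35.7]), array([ 8.7, 29.3]), np.float64(75.7)] lat,along 537.9 168.9 range along [165.  173.1] slope deg [ 0.7 14.1]
jaw_head 0.97 799 top 0.0669 [array([554.2,  16. ]), array([ 9.9, 23.8]), np.float64(76.7)] lat,along 534.3 147.7 range along [142.9 152.2] slope deg [ 1.4 13. ]
anvil 0.63 485 top 0.0635 [array([578.1,  78.1]), array([ 2.7, 36.6]), np.float64(77.4)] lat,along 542.7 213.7 range along [212.6 214.9] slope deg [  7.7 -31.5]
handle 0.55 698 top 0.1206 [array([540.8, -62.1]), array([15.6, 23.5]), np.float64(76.2)] lat,along 539.9 68.7 range along [61.3 76. ] slope deg [5.5 0.9]
trigger_blade 0.55 288 top 0.1168 [array([529.2, -81.4]), array([8. , 5.2]), np.float64(67.7)] lat,along 533.3 47.2 range along [43.1 50.8] slope deg [31.3 -7.7]
pad 0.93 849 top 0.0679 [array([563. ,  35.9]), array([ 9.2, 29.7]), np.float64(75.4)] lat,along 538.1 169.1 range along [165. 173.] slope deg [ 1.  14.1]
jaw_head 0.81 817 top 0.0667 [array([554.1,  16.1]), array([10.1, 23.5]), np.float64(76.9)] lat,along 534.2 147.8 range along [142.9 152.3] slope deg [ 1.9 13.3]
```

View pics/w10.png

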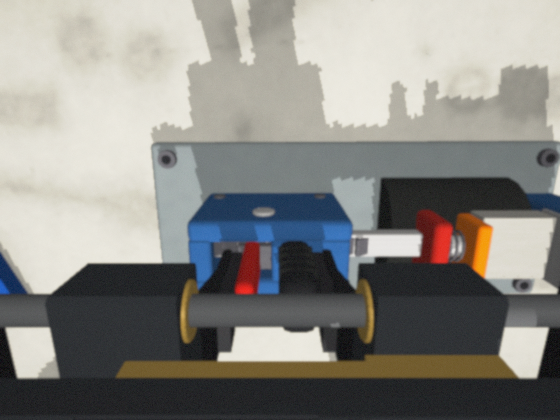

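The wrist view shows the block (510,240) between the pad (473,245) and the anvil, and the trigger held home at (247,268). The spring gap has shrunk from 18 mm to about 12.7 mm, so the pad is pushed back about 5.3 mm. Sliding the block only takes 1 to 2 mm of spring travel, so it must be against the anvil. A further full stroke would pass 13 mm, so I hand in now.

```bash
python3 -c "
from h import *
s=sense();print(s['time_s'],s['gripper_width'],s['gripper_force']);print(finish_job())"
```

```text
17.1 0.3876614579424698 29.996936897209494
the job is handed in; nothing more can be done
None
```

The job is handed in at 17.1 s: the block was laid nearly level on the rest and pushed against the anvil in three full strokes, with the pad pushed back about 5.3 mm and the trigger still held home.

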